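# Clear the jar-inspection stand and hold the lamp wand in the jar

## Robot

A 6-joint arm with a two-finger parallel gripper is mounted at the origin on the work surface. World frame = base frame: x ahead of the robot, y to its left, z up, the work surface at z = 0. Lengths are in m, angles in degrees, forces in N, time in s.
With the tool pointing down it reaches from about 0.4 to 0.825 m from the base axis. Payload 7 kg.
Tool frame: the origin (TCP) lies between the finger pads; the fingertips stand 25 mm ahead of it and the grasp point (between the pads) lies 6 mm ahead of it; z points along the fingers, y is the line along which they close (so a half turn about z gives the same grasp; the last joint's range is limited). The gripper opens to 88 mm and grips with 3 to 60 N. Pads are 19 mm wide; open, the fingers measure 130 mm over their backs; the gripper's body (78 mm by 193 mm) begins 47 mm behind the grasp point.
Start: joints at [-56.144, 20.546, 0.682, 0, -70.136, -16.507], TCP at [0.201, -0.644, 0.252] pointing down, gripper open.
Joint ranges: [-176.03, 176.03], [-82.01, 121.73], [-58.28, 71.71], [-173.87, 95.51], [-174.79, -0.11], [-173.66, 173.66]. Speed limits (degrees/s): [136.94, 136.94, 172.46, 180, 180, 180].

## Interface

Orientations are given as [roll, pitch, yaw] about the fixed x, y, z axes, in that order (R = Rz(yaw) Ry(pitch) Rx(roll)).
In Python, from plant import status, optics, job gives the robot as it stands. The module is installed in compiled form; this text tells all that it offers.
- The arm moves only by the tool send_path, called after "Request:" as name(argument=value, ...) on one line, values as JSON. Schema: {"type":"object","properties":{"ticks":{"type":"object","properties":{"sx":{"type":"array","items":{"type":"number"},"minItems":1,"maxItems":8},"sy":{"type":"array","items":{"type":"number"},"minItems":1,"maxItems":8},"sz":{"type":"array","items":{"type":"number"},"minItems":1,"maxItems":8},"rz":{"type":"array","items":{"type":"number"},"minItems":1,"maxItems":8},"aperture":{"type":"array","items":{"type":"number"},"minItems":1,"maxItems":8}},"additionalProperties":false,"required":["sx","sy","sz","rz","aperture"]},"only":{"type":"string"},"quiet":{"type":"boolean"},"lines":{"type":"string"}},"required":["ticks"],"additionalProperties":false}. ticks is an object with one list for each field, all of the same length, 1 to 8, a row being the entries at one place: sx, sy, sz (the shift in a scale on which 1.0 is 1 m), rz (a turn about the tool's z in fractions of the full range, 1 being 90 degrees), aperture (the finger opening in m); each row is the pose to reach, as a shift and turn from the pose commanded when the call began, along the tool's axes at that moment; what a row does not reach only later rows make up. A row lasts 1/8 s, in which the tool goes at most 0.0625 m and 10.7 degrees, less where a joint would pass 70% of its speed; a pose out of reach is approached as far as the arm can. The fingers move at their own pace and stop on an object; the grip force is fixed at half the most. Time passes only in rows, so rows that do not move let the fingers close. The tool returns the time, the measured TCP pose, the force, the opening and the grip force at its end. only (a regular expression) keeps the lines of the reply that match it, lines (a string "A,B") keeps lines A to B, and quiet returns only ok. A shift or turn number past 1, either way, is cut back to 1. Input that does not fit is refused with a message, and nothing moves.
- status.get_obs(): the state, without advancing time (a new reading comes with each control period).
- optics.snapshot(name): name is "scene" or "side" or "wrist"; returns a dict with "frame" (384x512x3 uint8, red, green, blue), "z_map" (384x512 float32, m along the optical axis (not along the pixel's ray), 0 where there is no reading), "fovy" (degrees; the focal length in pixels is half the picture's height over the tangent of half this angle, whatever the lens; pixels are square), "cx", "cy" (the principal point, pixels), "R" (3x3) and "t" (3): a world point X has camera coordinates R X + t; the wrist camera has in their place "T_tool_cam" (4x4, takes a point from camera to tool coordinates, whose origin is the TCP and whose axes are the flange's). Camera axes: x right, y down, z forward; pixel columns grow to the right and rows downward; lengths in m; the calibration is good to about 2 mm. The wrist camera is an equidistant fisheye: a pixel r from the principal point sees the ray r / f radians off the axis. A picture is of the moment at which its call begins: read the wrist's pose just before it.
- job.close_job(): hands the job in; it is judged then, once.
The state is a dict: "clock": time; "joint_pos": joint angles; "qvel": joint speeds; "tau": joint torques, N m; "tool_pos": TCP position; "orientation": TCP orientation; "force": force on the tool from outside, world axes, zero at the start; "moment": the same for the moment, N m; "opening": finger opening in m; "gripper_force": force on a finger pad.
Only numpy, scipy, OpenCV 4.12 (cv2) and the standard library are available. Lean on these libraries where they do the work, as an engineer would, in place of code of your own. Each camera call takes 0.05 s, during which the arm holds its last target. There are 200 camera calls.

## Task

First clear the two cardboard packing offcuts off the top of the jar-inspection stand into the blue waste bin. Then take the orange-handled lamp wand out of its wooden rest, lower its rod upright through the red-ringed guide hole into the empty jar without ever touching the stand or the jar, until the white tip is about 60 mm below the stand's top (halfway down the jar). Finish while still holding it there, still, upright and centred in the hole, and leave the other jars and the bottle alone.

Things in the scene. Friction and masses are not known exactly. Their poses are not given: they have to be found in the camera images.
- stand: fixed aluminium jar-inspection stand, a small bridge: base plate 180 x 130 mm (x, y) 8 mm thick, a flat deck of the same outline 14 mm thick whose top is 104 mm above the table, on two 8 mm side walls at its +y and -y edges; open at its two 130 mm wide ends. Origin: centre of the underside; z up, x along its 180 mm length
- guide (a point): centre of the guide hole's mouth, level with the deck's top face (35 mm from the stand's centre towards its +x end); a round vertical through hole 22 mm in diameter, 14 mm long, marked by a flat red ring of 26 to 40 mm diameter. z up; axes as the stand's. At the start an offcut lies over it
- jar: loose empty open greenish glass jar, 66 mm diameter, 70 mm high, 160 g, mouth 50 mm inside diameter, standing on the stand's base plate (8 mm above the table) beneath the guide hole, within 3 mm of its axis. Origin: centre of its underside. Its inner floor is 91 mm and its rim 26 mm below the deck's top
- wand: loose lamp wand, about 120 g, hanging upright in its rest: a black collar disc 34 mm in diameter and 5 mm thick, above it an orange square handle 24 x 24 mm (sides along the wand's x and y) from 5 to 65 mm above the origin, below it a thin steel rod 8 mm in diameter and 95 mm long. Origin: on the axis at the collar's underside (lies on the rest's top); z up along the handle
- wand_tip (a point): end of the wand's rod, the end of its 12 mm white lens, on the axis 95 mm below the wand's origin
- rest: fixed dark-wood wand rest, 80 x 80 mm, 105 mm high, flat top 12 mm thick with a 14 mm through hole in its centre in which the wand's rod hangs, its collar on the top; hollow below. Origin: centre of the underside, z up
- bin: heavy, fixed open blue plastic bin 150 x 150 mm, 90 mm high, walls 4 mm. Origin: centre of the underside, z up, x and y square to its walls
- offcut_a: loose chunk of layered brown cardboard, 20 g: 44 mm (x) x 28 mm (y) x 25 mm high, the top 12 mm stepped back by 12 mm at the +x end; lies on the stand's deck. Origin: centre of the underside, z up. One of the two offcuts covers the guide hole, the other lies about 80 mm from it
- offcut_b: as offcut_a, but 38 mm (x) x 28 mm (y) x 25 mm high, step 10 mm
- jam_jar: closed jam jar, 64 mm diameter, 75 mm high, brass cap; bystander beyond the stand. Origin: centre of its underside, z up
- honey_jar: closed honey jar, 60 mm diameter, 65 mm high, red cap; bystander. Origin: centre of its underside, z up
- sauce_bottle: closed sauce bottle, 50 mm diameter, 170 mm high, black cap; bystander. Origin: centre of its underside, z up

How it is judged:
By the outcome, as a careful person would: the job done as asked, in the order asked, and still so for the second after the job is handed in, while the arm keeps its last pose, push and grip.
It also fails if it takes over 72 s, if anything falls off the work surface, if the arm or the gripper's body presses on something with over 40 N, if the wrist force passes 120 N, or if a joint passes its speed limit or range.

## Working session

There is one attempt and no reset: what is moved stays moved. The work goes in short steps, Python scripts to look and compute and a tool call to move; the robot and the scene stay as the last step left them, time stands still between calls to the robot, and variables do not carry over. Pictures are saved under pics/ and viewed, at most 10 in all, crops included, and the job is handed in when it is done.

```bash
mkdir -p pics
```

Create h.py:
```python
import numpy as np, cv2
from plant import status, optics, job
def snap(n):
    s=optics.snapshot(n); return s
def save(s,f): cv2.imwrite('pics/'+f,s['frame'][:,:,::-1])
def cloud(s):
    f=192/np.tan(np.radians(s['fovy'])/2); z=s['z_map']
    v,u=np.mgrid[0:384,0:512]
    P=np.stack([(u-s['cx'])/f*z,(v-s['cy'])/f*z,z],-1)
    W=(P-s['t'])@s['R']; W[z==0]=np.nan
    return W
```

Run:
```python
from h import *
import pickle
o=status.get_obs();print(o)
a=snap('scene');b=snap('side')
pickle.dump((a,b),open('s0.pkl','wb'))
save(a,'a.png');save(b,'b.png')
for s in(a,b):print(-s['R'].T@s['t'],s['fovy'])
```

```text
{'clock': 0.0, 'joint_pos': array([-5.61442459e+01,  2.05903724e+01,  6.33821900e-01, -1.98370508e-02,
       -7.01359360e+01, -1.65061636e+01]), 'qvel': array([-0.05040866,  0.00824486,  0.13607124,  0.0472313 , -0.00897564,
       -0.06763652]), 'tau': array([-1.89130878e-03, -5.82725251e+01,  2.93052614e+01,  6.99729592e+00,
        6.85297549e-03, -1.68699376e-04]), 'tool_pos': array([ 0.20111931, -0.64387102,  0.25063591]), 'orientation': array([ 1.79906026e+02, -8.39996225e-03, -1.62657158e+02]), 'force': array([ 0.38612175, -0.28678857,  0.05813376]), 'moment': array([-0.00037068, -0.02348307,  0.03048648]), 'gripper_force': 0.0, 'opening': 0.08726321793103452}
[1.17269234 0.57125037 0.84571733] 52.99743285116766
[0.38602966 0.56683921 0.85658549] 48.22447161712156
```

View pics/a.png

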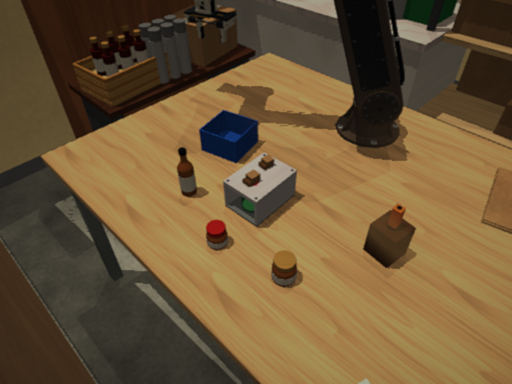

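View pics/b.png

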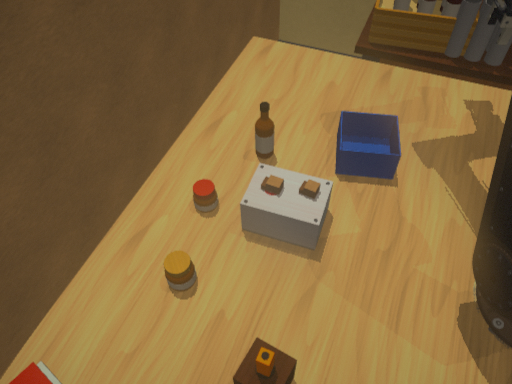

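The scene view shows the bin (230,135), the stand with offcuts at (252,178) and (266,161), the wand in its rest (398,212), the bottle (187,175) and the jars (217,235), (285,268). In the side view the offcuts are at (272,185) and (310,188), the bin at (367,145) and the wand at (264,358).

Create m.py:
```python
from h import *
import pickle
a,b=pickle.load(open('s0.pkl','rb'))
def rect(P):
    r=cv2.minAreaRect((P[:,:2]*1000).astype(np.float32)); return [np.round(x,1) for x in r]
boxes={'a':{'stand':(215,145,305,230),'bin':(195,105,265,165),'rest':(355,195,420,270),'bottle':(172,140,203,200),'honey':(200,215,232,252),'jam':(265,245,303,292)},
'b':{'stand':(235,160,335,250),'bin':(330,105,405,182),'rest':(225,335,305,384),'bottle':(250,98,280,162),'honey':(188,175,222,217),'jam':(160,246,200,297)}}
for n,s in(('a',a),('b',b)):
    W=cloud(s)
    for k,(u0,v0,u1,v1) in boxes[n].items():
        Q=W[v0:v1,u0:u1].reshape(-1,3);C=s['frame'][v0:v1,u0:u1].reshape(-1,3).astype(int)
        ok=~np.isnan(Q[:,0]);Q=Q[ok];C=C[ok]
        def band(lo,hi):return Q[(Q[:,2]>lo)&(Q[:,2]<hi)]
        if k=='stand':
            B=band(.098,.110);print(n,'deck',rect(B),B[:,2].mean().round(4))
            T=band(.122,.136)
            l=cv2.kmeans((T[:,:2]).astype(np.float32),2,None,(3,50,1e-6),5,0)[1].ravel()
            for i in(0,1):print('  off',len(T[l==i]),rect(T[l==i]),np.percentile(T[l==i][:,2],[10,50,90]).round(4))
            T=band(.112,.136)
            for i in(0,1):
                l=cv2.kmeans((T[:,:2]).astype(np.float32),2,None,(3,50,1e-6),5,0)[1].ravel();print('  whole',rect(T[l==i]),len(T[l==i]))
                break
            R=(C[:,0]>1.7*C[:,1])&(C[:,0]>1.7*C[:,2])&(C[:,0]>80)&(Q[:,2]>.095); print('  red',R.sum(),Q[R].mean(0).round(4) if R.sum() else '')
        elif k=='bin': B=band(.084,.096);print(n,k,rect(B),B[:,2].mean().round(4))
        elif k=='rest':
            B=band(.099,.108);print(n,k,rect(B),B[:,2].mean().round(4))
            B=band(.164,.178);print(n,'wandtop',rect(B),B[:,2].mean().round(4),len(B))
            B=band(.118,.178);print(n,'handle',rect(B),len(B))
        else:
            zt=np.percentile(Q[:,2],99.5);B=band(zt-.008,1);print(n,k,zt.round(3),rect(B))
```

```bash
python3 m.py
```

```text
a deck [array([560.2, -21.1]), array([186.2, 134. ]), np.float64(2.3)] 0.1038
  off 80 [array([513.2, -39. ]), array([30.5, 29.5]), np.float64(85.7)] [0.1246 0.1286 0.1308]
  off 99 [array([592.5, -20.7]), array([29.6, 34.7]), np.float64(87.8)] [0.1255 0.1284 0.1303]
  whole [array([597.6, -21. ]), array([30. , 47.8]), np.float64(88.3)] 171
  red 8 [ 0.5914 -0.0129  0.1088]
a bin [array([ 433.7, -298.4]), array([156.2, 153.6]), np.float64(13.5)] 0.0877
a rest [array([467.3, 356.7]), array([81.2, 85.5]), np.float64(81.2)] 0.1048
a wandtop [array([468.3, 357.3]), array([24.6, 24. ]), np.float64(86.7)] 0.1694 86
a handle [array([469.6, 357.2]), array([24.7, 26.6]), np.float64(86.7)] 254
a bottle 0.17 [array([ 693.2, -209.3]), array([24.3, 22. ]), np.float64(16.8)]
a honey 0.068 [array([764.1,   8.5]), array([51. , 51.4]), np.float64(41.4)]
a jam 0.078 [array([720. , 216.1]), array([56. , 51.7]), np.float64(42.3)]
b deck [array([561.5, -19.7]), array([180.6, 133.8]), np.float64(2.5)] 0.1034
  off 173 [array([592.2, -19.5]), array([31. , 32.9]), np.float64(85.9)] [0.1253 0.1281 0.1298]
  off 154 [array([511.3, -37.9]), array([31.1, 28.7]), np.float64(81.7)] [0.1247 0.1282 0.1299]
  whole [array([598.1, -20. ]), array([31.7, 45. ]), np.float64(88.3)] 263
  red 11 [ 0.5974 -0.0031  0.104 ]
b bin [array([ 434.2, -297.2]), array([150.5, 154.4]), np.float64(14.3)] 0.0882
b rest [array([467.1, 357.9]), array([81. , 80.5]), np.float64(82.0)] 0.1045
b wandtop [array([467.1, 358. ]), array([24.4, 24.1]), np.float64(88.4)] 0.1696 243
b handle [array([466.9, 358.3]), array([24.9, 24.2]), np.float64(89.4)] 403
b bottle 0.17 [array([ 691.8, -208.8]), array([24.8, 22.3]), np.float64(66.7)]
b honey 0.067 [array([762.9,   9.8]), array([51.8, 53.4]), np.float64(11.6)]
b jam 0.077 [array([718.7, 217.9]), array([54., 55.]), np.float64(19.4)]
```

Create g.py:
```python
import sys
from h import *
from scipy.spatial.transform import Rotation as Ro
x,y,z,yaw=map(float,sys.argv[1:5])
o=status.get_obs();p=o['tool_pos'];R=Ro.from_euler('xyz',o['orientation'],degrees=True)
d=R.inv().apply(np.array([x,y,z])-p); t=-(yaw-o['orientation'][2]+90)%180-90
print('pos',p.round(4),o['orientation'].round(2),'j6',o['joint_pos'][5].round(1),'shift',d.round(4),'turn',t.round(2),-((yaw-o['orientation'][2]+90)%180-90),'op',o['opening'].round(4),o['gripper_force'],'F',o['force'].round(1),o['clock'])
```

```bash
python3 g.py 0.595 -0.02 0.20 -178
```

```text
Traceback (most recent call last):
  File "g.py", line 7, in <module>
    print('pos',p.round(4),o['orientation'].round(2),'j6',o['joint_pos'][5].round(1),'shift',d.round(4),'turn',t.round(2),-((yaw-o['orientation'][2]+90)%180-90),'op',o['opening'].round(4),o['gripper_force'],'F',o['force'].round(1),o['clock'])
                                                                                                                                                                      ^^^^^^^^^^^^^^^^^^
AttributeError: 'float' object has no attribute 'round'
```

```bash
sed -i "s/t=-(yaw.*$/t=-((yaw-o['orientation'][2]+90)%180-90)/; s/'turn',.*'op',o\['opening'\].round(4),/'turn',round(t,2),'op',round(o['opening'],4),/" g.py
python3 g.py 0.595 -0.02 0.20 -178
```

```text
pos [ 0.2011 -0.6439  0.2507] [ 1.7991e+02 -1.0000e-02 -1.6266e+02] j6 -16.5 shift [-0.562   0.478   0.0513] turn 15.34 op 0.0878 0.0 F [0.2 0.1 0.8] 0.1
```

The rows are not in the units I measure in: turns go in shares of 90 degrees. I convert before sending: 15 degrees is 0.1667.

Request:
send_path(ticks={"sx":[-0.04, -0.085, -0.13, -0.175, -0.22, -0.265, -0.31, -0.355], "sy":[0.035, 0.07, 0.11, 0.15, 0.185, 0.225, 0.265, 0.3], "sz":[0, 0, 0, 0, 0, 0, 0, 0], "rz":[0.0222, 0.0444, 0.0889, 0.1333, 0.1667, 0.1667, 0.1667, 0.1667], "aperture":[0.06, 0.06, 0.06, 0.06, 0.06, 0.06, 0.06, 0.06]})

```text
clock: 1.1
tool_pos: [0.4512, -0.2501, 0.2516]
orientation: [180.0, 0.0, -177.6]
force: [1.1, -0.9, -0.7]
opening: 0.0599
gripper_force: 0.0
```

```bash
python3 g.py 0.595 -0.02 0.20 -178
```

```text
pos [ 0.4512 -0.2501  0.2516] [ 1.8000e+02  1.0000e-02 -1.7763e+02] j6 -80.5 shift [-0.1532  0.224   0.0517] turn 0.37 op 0.0599 0.0 F [ 1.1 -0.9 -0.7] 1.1
```

Request:
send_path(ticks={"sx":[-0.03, -0.06, -0.09, -0.12, -0.153, -0.153, -0.153, -0.153], "sy":[0.045, 0.09, 0.135, 0.18, 0.224, 0.224, 0.224, 0.224], "sz":[0, 0, 0, 0, 0, 0.03, 0.05, 0.05], "rz":[0, 0, 0, 0, 0, 0, 0, 0], "aperture":[0.06, 0.06, 0.06, 0.06, 0.06, 0.06, 0.06, 0.06]})

```text
clock: 2.1
tool_pos: [0.5932, -0.022, 0.1996]
orientation: [-180.0, -0.2, -177.6]
force: [0.3, -0.5, 1.2]
opening: 0.0596
gripper_force: 0.0
```

```bash
python3 g.py 0.595 -0.02 0.1325 -178
```

```text
pos [ 0.5932 -0.022   0.1996] [-179.97   -0.23 -177.65] j6 -104.3 shift [-0.0022  0.002   0.0671] turn 0.35 op 0.0596 0.0 F [ 0.3 -0.5  1.2] 2.1
```

Run:
```python
from h import *
s=snap('wrist');save(s,'w1.png');print(s['fovy'],s['cx'],s['cy'],s['T_tool_cam'])
```

```text
65.70646984690485 253.1188262300622 191.33296749753896 [[-1.15801036e-05 -9.59228610e-01 -2.82631339e-01  7.48145424e-02]
 [ 9.99999881e-01 -1.48922742e-04  4.64459648e-04 -9.80463482e-04]
 [-4.87613216e-04 -2.82631300e-01  9.59228497e-01 -1.32433289e-01]
 [ 0.00000000e+00  0.00000000e+00  0.00000000e+00  1.00000000e+00]]
```

View pics/w1.png

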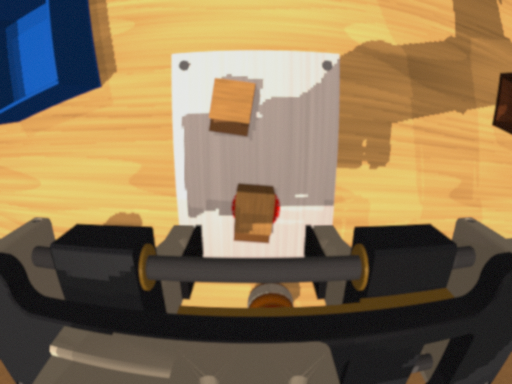

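The wrist view shows the offcut (255,212) over the red ring, between the fingers, and the other at (232,107). Descending.

Request:
send_path(ticks={"sx":[-0.002, -0.002, -0.002, -0.002, -0.002, -0.002, -0.002, -0.002], "sy":[0.002, 0.002, 0.002, 0.002, 0.002, 0.002, 0.002, 0.002], "sz":[0.03, 0.055, 0.066, 0.066, 0.066, 0.066, 0.066, 0.066], "rz":[0, 0, 0, 0, 0, 0, 0, 0], "aperture":[0.06, 0.06, 0.06, 0.06, 0.01, 0.01, 0.01, 0.01]})

```text
clock: 3.15
tool_pos: [0.5964, -0.0199, 0.136]
orientation: [180.0, 0.0, -177.6]
force: [-0.4, -0.1, 2.3]
opening: 0.028
gripper_force: 29.3
```

Request:
send_path(ticks={"sx":[0, 0, 0, 0, 0], "sy":[0, 0, 0, 0, 0], "sz":[0, -0.02, -0.06, -0.1, -0.1], "rz":[0, 0, 0, 0, 0], "aperture":[0.01, 0.01, 0.01, 0.01, 0.01]})

```text
clock: 3.78
tool_pos: [0.598, -0.0197, 0.2392]
orientation: [180.0, 0.4, -177.6]
force: [0.5, -0.4, -0.7]
opening: 0.0281
gripper_force: 29.3
```

```bash
python3 g.py 0.42 -0.28 0.23 168
```

```text
pos [ 0.598  -0.0197  0.2392] [ 179.96    0.35 -177.63] j6 -104.5 shift [ 0.1886 -0.2527  0.0078] turn 14.37 op 0.0281 29.295691698789597 F [ 0.5 -0.4 -0.7] 3.775
```

In the tool's units: 14 degrees is 0.1556.

Request:
send_path(ticks={"sx":[0.03, 0.06, 0.09, 0.125, 0.16, 0.189, 0.189, 0.189], "sy":[-0.04, -0.08, -0.125, -0.17, -0.215, -0.253, -0.253, -0.253], "sz":[0, 0, 0, 0, 0, 0, 0.05, 0.1], "rz":[0.0222, 0.0444, 0.0667, 0.0889, 0.1222, 0.1556, 0.1556, 0.1556], "aperture":[0.01, 0.01, 0.01, 0.01, 0.01, 0.01, 0.01, 0.01]})

```text
clock: 4.78
tool_pos: [0.4172, -0.281, 0.1344]
orientation: [180.0, 0.1, 168.2]
force: [1.0, -0.5, -0.2]
opening: 0.028
gripper_force: 29.3
```

Request:
send_path(ticks={"sx":[0, 0, 0, 0, 0, 0, 0, 0], "sy":[0, 0, 0, 0, 0, 0, 0, 0], "sz":[0.04, 0.045, 0.045, 0.045, 0.045, -0.01, -0.06, -0.11], "rz":[0, 0, 0, 0, 0, 0, 0, 0], "aperture":[0.01, 0.01, 0.05, 0.05, 0.05, 0.05, 0.05, 0.05]})

```text
clock: 5.78
tool_pos: [0.4176, -0.2804, 0.2483]
orientation: [-180.0, 0.1, 168.4]
force: [1.6, -0.8, -0.3]
opening: 0.0499
gripper_force: 0.0
```

```bash
python3 g.py 0.513 -0.0385 0.23 -175
```

```text
pos [ 0.4176 -0.2804  0.2483] [-1.8000e+02  1.0000e-01  1.6836e+02] j6 -90.2 shift [-0.0445  0.2561  0.0183] turn -16.64 op 0.0499 0.0 F [ 1.6 -0.8 -0.3] 5.775
```

In the tool's units: -5.6 degrees is -0.0622.

Request:
send_path(ticks={"sx":[-0.008, -0.016, -0.024, -0.032, -0.04, -0.0445, -0.0445, -0.0445], "sy":[0.045, 0.09, 0.14, 0.19, 0.235, 0.256, 0.256, 0.256], "sz":[0, 0, 0, 0, 0, 0.02, 0.05, 0.05], "rz":[-0.0222, -0.0444, -0.0622, -0.0622, -0.0622, -0.0622, -0.0622, -0.0622], "aperture":[0.055, 0.055, 0.055, 0.055, 0.055, 0.055, 0.055, 0.055]})

```text
clock: 6.78
tool_pos: [0.5118, -0.0386, 0.1945]
orientation: [-180.0, -0.2, 174.0]
force: [-0.5, -0.2, -0.1]
opening: 0.0549
gripper_force: 0.0
```

```bash
python3 g.py 0.513 -0.0385 0.1335 174
```

Run:
```python
from h import *
s=snap('wrist');save(s,'w2.png')
```

```text
pos [ 0.5118 -0.0386  0.1945] [-1.7995e+02 -1.7000e-01  1.7397e+02] j6 -113.6 shift [-0.0013  0.0003  0.061 ] turn -0.03 op 0.0549 0.0 F [-0.5 -0.2 -0.1] 6.775
```

View pics/w2.png

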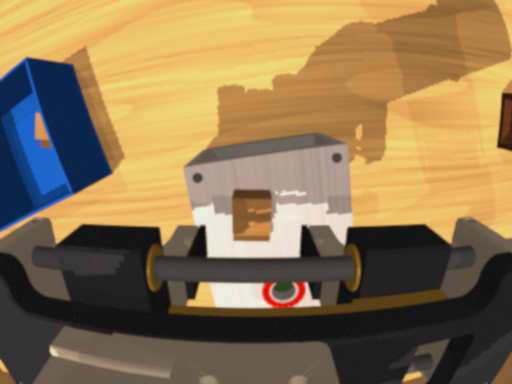

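The first offcut lies in the bin (42,130), the red ring is now clear at (284,291), and the second offcut (252,215) is square between the fingers.

Request:
send_path(ticks={"sx":[-0.001, -0.001, -0.001, -0.001, -0.001, -0.001, -0.001, -0.001], "sy":[0, 0, 0, 0, 0, 0, 0, 0], "sz":[0.03, 0.05, 0.059, 0.059, 0.059, 0.059, 0.059, 0.059], "rz":[0, 0, 0, 0, 0, 0, 0, 0], "aperture":[0.055, 0.055, 0.055, 0.055, 0.01, 0.01, 0.01, 0.01]})

```text
clock: 7.82
tool_pos: [0.5143, -0.0387, 0.137]
orientation: [180.0, 0.0, 174.0]
force: [-0.8, -0.6, 3.0]
opening: 0.0275
gripper_force: 30.0
```

Request:
send_path(ticks={"sx":[0, 0, 0, 0, 0], "sy":[0, 0, 0, 0, 0], "sz":[0, -0.02, -0.06, -0.1, -0.1], "rz":[0, 0, 0, 0, 0], "aperture":[0.01, 0.01, 0.01, 0.01, 0.01]})

```text
clock: 8.45
tool_pos: [0.5157, -0.0385, 0.2397]
orientation: [179.9, 0.3, 174.0]
force: [-0.6, 0.3, 0.2]
opening: 0.0276
gripper_force: 30.0
```

```bash
python3 g.py 0.445 -0.315 0.23 168
```

```text
pos [ 0.5157 -0.0385  0.2397] [179.91   0.32 173.97] j6 -113.6 shift [ 0.0413 -0.2824  0.009 ] turn 5.97 op 0.0276 29.999945014715195 F [-0.6  0.3  0.2] 8.45
```

In the tool's units: 6 degrees is 0.0667.

Request:
send_path(ticks={"sx":[0.007, 0.014, 0.021, 0.028, 0.035, 0.041, 0.041, 0.041], "sy":[-0.045, -0.09, -0.14, -0.19, -0.235, -0.282, -0.282, -0.282], "sz":[0, 0, 0, 0, 0, 0, 0.05, 0.1], "rz":[0.0111, 0.0222, 0.0444, 0.0667, 0.0667, 0.0667, 0.0667, 0.0667], "aperture":[0.01, 0.01, 0.01, 0.01, 0.01, 0.01, 0.01, 0.01]})

```text
clock: 9.45
tool_pos: [0.4428, -0.3155, 0.1347]
orientation: [180.0, 0.0, 167.8]
force: [-0.0, 0.2, -0.9]
opening: 0.0278
gripper_force: 30.0
```

Request:
send_path(ticks={"sx":[0, 0, 0, 0, 0, 0, 0, 0], "sy":[0, 0, 0, 0, 0, 0, 0, 0], "sz":[0.025, 0.03, 0.03, 0.03, 0.03, -0.01, -0.06, -0.12], "rz":[0, 0, 0, 0, 0, 0, 0, 0], "aperture":[0.01, 0.01, 0.05, 0.05, 0.05, 0.05, 0.05, 0.05]})

```text
clock: 10.45
tool_pos: [0.443, -0.3146, 0.2583]
orientation: [180.0, -0.0, 168.0]
force: [1.3, -1.4, -0.7]
opening: 0.05
gripper_force: 0.0
```

```bash
python3 g.py 0.467 0.3577 0.25 -2
```

Run:
```python
from h import *
for n in('scene','side'):
    s=snap(n);save(s,n+'2.png')
    W=cloud(s);C=s['frame'].astype(int)
    u0,v0,u1,v1=(215,145,305,230) if n=='scene' else (235,160,335,250)
    Q=W[v0:v1,u0:u1].reshape(-1,3);C=C[v0:v1,u0:u1].reshape(-1,3)
    B=Q[(Q[:,2]>.098)&(Q[:,2]<.11)];r=cv2.minAreaRect((B[:,:2]*1000).astype(np.float32));print(n,r,(Q[:,2]>.115).sum())
    m=(C[:,0]>1.7*C[:,1])&(C[:,0]>1.7*C[:,2])&(C[:,0]>70)&(Q[:,2]>.095)
    rr=cv2.minAreaRect((Q[m][:,:2]*1000).astype(np.float32));print(m.sum(),Q[m].mean(0),rr,cv2.fitEllipse(cv2.convexHull((Q[m][:,:2]*1000).astype(np.float32))))
```

```text
pos [ 0.443  -0.3146  0.2583] [ 1.7999e+02 -3.0000e-02  1.6795e+02] j6 -87.3 shift [0.1169 0.6625 0.0085] turn -10.05 op 0.05 0.0 F [ 1.3 -1.4 -0.7] 10.45
scene ((562.0473022460938, -21.1082763671875), (183.04833984375, 134.5274200439453), 2.899787187576294) 0
58 [ 0.59638805 -0.02046505  0.10400648] ((597.5906372070312, -18.65324592590332), (41.37073516845703, 34.72366714477539), 46.00756072998047) ((596.4532470703125, -20.306316375732422), (36.200313568115234, 42.34218978881836), 137.0949249267578)
side ((561.6991577148438, -19.214942932128906), (180.56581115722656, 134.24295043945312), 2.4980616569519043) 0
89 [ 0.59751654 -0.01871076  0.10380194] ((597.9976196289062, -18.992511749267578), (36.53997039794922, 37.2933349609375), 19.817554473876953) ((597.3643798828125, -18.945066452026367), (37.40398025512695, 38.76423645019531), 86.78196716308594)
```

View pics/scene2.png

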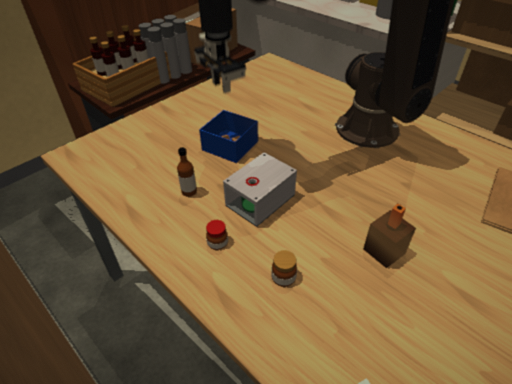

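Both offcuts are in the bin (230,137), and the deck is clear with the ring at (252,181). Now to the wand.

In the tool's units: -10 degrees is -0.1111.

Request:
send_path(ticks={"sx":[0.01, 0.02, 0.03, 0.035, 0.045, 0.055, 0.06, 0.07], "sy":[0.05, 0.1, 0.15, 0.2, 0.25, 0.3, 0.35, 0.4], "sz":[0, 0, 0, 0, 0, 0, 0, 0], "rz":[0, -0.0222, -0.0444, -0.0667, -0.0889, -0.1111, -0.1111, -0.1111], "aperture":[0.06, 0.06, 0.06, 0.06, 0.06, 0.06, 0.06, 0.06]})

```text
clock: 11.55
tool_pos: [0.4586, 0.0927, 0.2575]
orientation: [179.9, 0.1, 178.0]
force: [0.9, -0.0, 0.2]
opening: 0.06
gripper_force: 0.0
```

```bash
python3 g.py 0.467 0.3577 0.25 -2
```

```text
pos [0.4586 0.0927 0.2575] [1.7993e+02 1.0000e-01 1.7797e+02] j6 -127.7 shift [0.001  0.2651 0.0078] turn -0.03 op 0.06 0.0 F [ 0.9 -0.   0.2] 11.55
```

Request:
send_path(ticks={"sx":[0, 0, 0, 0, 0.001, 0.001, 0.001, 0.001], "sy":[0.05, 0.1, 0.15, 0.2, 0.24, 0.265, 0.265, 0.265], "sz":[0, 0, 0, 0, 0, 0, 0, 0], "rz":[0, 0, 0, 0, 0, 0, 0, 0], "aperture":[0.06, 0.06, 0.06, 0.06, 0.06, 0.06, 0.06, 0.06]})

```text
clock: 12.55
tool_pos: [0.467, 0.3551, 0.2567]
orientation: [180.0, -0.0, 177.9]
force: [-0.9, -0.3, -1.2]
opening: 0.06
gripper_force: 0.0
```

```bash
python3 g.py 0.467 0.3577 0.153 -2
```

Run:
```python
from h import *
from scipy.spatial.transform import Rotation as Ro
o=status.get_obs();s=snap('wrist');save(s,'w3.png')
f=192/np.tan(np.radians(s['fovy'])/2);v,u=np.mgrid[0:384,0:512]
x=(u-s['cx']);y=v-s['cy'];r=np.hypot(x,y)+1e-9;th=r/f;z=s['z_map']
k=np.tan(th)/r*z;P=np.stack([x*k,y*k,z],-1)
T=s['T_tool_cam'];Q=P@T[:3,:3].T+T[:3,3];W=Ro.from_euler('xyz',o['orientation'],degrees=True).apply(Q.reshape(-1,3))+o['tool_pos']
ok=(z.ravel()>0);W=W[ok]
for lo,hi in((.162,.178),(.098,.108)):
    B=W[(W[:,2]>lo)&(W[:,2]<hi)&(np.hypot(W[:,0]-.467,W[:,1]-.358)<.06)];print(len(B),cv2.minAreaRect((B[:,:2]*1000).astype(np.float32)),B[:,2].mean())
```

```text
pos [0.467  0.3551 0.2567] [180.    -0.   177.93] j6 -148.4 shift [1.000e-04 2.600e-03 1.037e-01] turn -0.07 op 0.06 0.0 F [-0.9 -0.3 -1.2] 12.55
916 ((469.41363525390625, 355.8506774902344), (23.7069034576416, 24.585281372070312), 88.55623626708984) 0.16934910165199493
4737 ((469.6192626953125, 355.73065185546875), (80.27692413330078, 81.38069915771484), 81.71533966064453) 0.10436289854065545
```

View pics/w3.png

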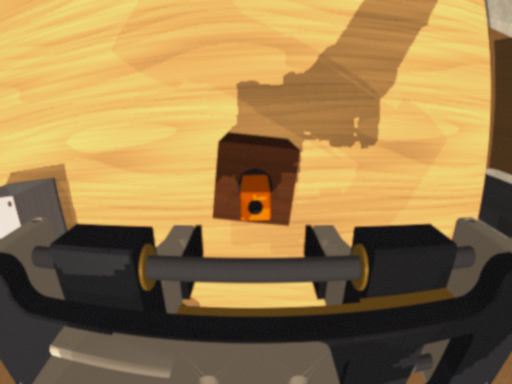

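The wrist view shows the handle (256,200) centred between the fingers and square to them. Descending and gripping.

Request:
send_path(ticks={"sx":[-0.001, -0.001, -0.001, -0.001, -0.001, -0.001, -0.001, -0.001], "sy":[0.002, 0.002, 0.002, 0.002, 0.002, 0.002, 0.002, 0.002], "sz":[0.04, 0.08, 0.1, 0.103, 0.103, 0.103, 0.103, 0.103], "rz":[0, 0, 0, 0, 0, 0, 0, 0], "aperture":[0.06, 0.06, 0.06, 0.06, 0.06, 0.04, 0.03, 0.028]})

```text
clock: 13.6
tool_pos: [0.4683, 0.3579, 0.1541]
orientation: [180.0, 0.0, 178.0]
force: [0.4, -0.4, 0.1]
opening: 0.0355
gripper_force: 0.0
```

Request:
send_path(ticks={"sx":[0, 0, 0, 0], "sy":[0, 0, 0, 0], "sz":[0, 0, 0, 0], "rz":[0, 0, 0, 0], "aperture":[0.01, 0.01, 0.01, 0.01]})

```text
clock: 14.1
tool_pos: [0.4681, 0.3577, 0.1537]
orientation: [-180.0, -0.0, 178.0]
force: [-0.5, -0.9, 3.0]
opening: 0.024
gripper_force: 30.0
```

```bash
python3 g.py 0.597 -0.0193 0.3 -2
```

```text
pos [0.4681 0.3577 0.1537] [-179.99   -0.    177.95] j6 -148.4 shift [-0.1422 -0.3721 -0.1463] turn -0.05 op 0.024 29.99756097793579 F [-0.5 -0.9  3. ] 14.1
```

Request:
send_path(ticks={"sx":[0, 0, 0, 0, 0, 0, 0, 0], "sy":[0, 0, 0, 0, 0, 0, 0, 0], "sz":[-0.01, -0.03, -0.05, -0.075, -0.1, -0.125, -0.145, -0.15], "rz":[0, 0, 0, 0, 0, 0, 0, 0], "aperture":[0.01, 0.01, 0.01, 0.01, 0.01, 0.01, 0.01, 0.01]})

```text
clock: 15.1
tool_pos: [0.4685, 0.3581, 0.3053]
orientation: [179.9, 0.1, 177.9]
force: [-0.4, -0.6, -2.8]
opening: 0.0237
gripper_force: 30.0
```

Request:
send_path(ticks={"sx":[-0.01, -0.024, -0.04, -0.058, -0.076, -0.093, -0.107, -0.118], "sy":[-0.025, -0.062, -0.105, -0.15, -0.2, -0.245, -0.28, -0.31], "sz":[0, 0, 0, 0, 0, 0, 0, 0], "rz":[0, 0, 0, 0, 0, 0, 0, 0], "aperture":[0.01, 0.01, 0.01, 0.01, 0.01, 0.01, 0.01, 0.01]})

```text
clock: 16.1
tool_pos: [0.575, 0.0421, 0.3027]
orientation: [-180.0, -0.1, 177.9]
force: [-1.0, -0.3, -1.1]
opening: 0.0239
gripper_force: 30.0
```

```bash
python3 g.py 0.597 -0.0193 0.3 -2
```

```text
pos [0.575  0.0421 0.3027] [-1.7999e+02 -7.0000e-02  1.7790e+02] j6 -115.7 shift [-0.0243 -0.0606  0.0027] turn -0.1 op 0.0239 29.997118413448334 F [-1.  -0.3 -1.1] 16.1
```

Request:
send_path(ticks={"sx":[-0.008, -0.016, -0.022, -0.0243, -0.0243, -0.0243], "sy":[-0.025, -0.045, -0.056, -0.0606, -0.0606, -0.0606], "sz":[0, 0, 0, 0, 0, 0], "rz":[0, 0, 0, 0, 0, 0], "aperture":[0.01, 0.01, 0.01, 0.01, 0.01, 0.01]})

```text
clock: 16.85
tool_pos: [0.597, -0.0172, 0.3036]
orientation: [180.0, 0.0, 178.0]
force: [-1.0, 0.5, -0.2]
opening: 0.0241
gripper_force: 30.0
```

```bash
python3 g.py 0.597 -0.0193 0.3 -2
```

Create rod.py:
```python
from h import *
import pickle
o=status.get_obs();S={n:snap(n) for n in('scene','side')};pickle.dump(S,open('s3.pkl','wb'))
for n,s in S.items():
    W=cloud(s);
    for lo,hi in((.155,.19),(.19,.22),(.22,.245),(.245,.252)):
        m=(W[...,2]>lo)&(W[...,2]<hi)&(np.hypot(W[...,0]-.597,W[...,1]+.019)<.04)
        v,u=np.nonzero(m)
        if len(v): print(n,lo,len(v),np.median(W[m],0).round(4),(u.min(),u.max(),v.min(),v.max()))
    z0=(s['frame'][120:260,180:360,::-1]);cv2.imwrite('pics/r_%s.png'%n,cv2.resize(s['frame'][60:230,190:340,::-1],None,fx=3.3,fy=3.3,interpolation=cv2.INTER_NEAREST))
im=np.hstack([cv2.resize(cv2.imread('pics/r_%s.png'%n),(400,453)) for n in S]);cv2.imwrite('pics/r.png',im)
```

```bash
python3 rod.py
```

```text
pos [ 0.597  -0.0172  0.3036] [179.99   0.   177.98] j6 -109.1 shift [-0.0001 -0.0021  0.0036] turn -0.02 op 0.0241 29.996366500854492 F [-1.   0.5 -0.2] 16.85
scene 0.155 25 [ 0.5971 -0.0144  0.1733] (np.int64(252), np.int64(254), np.int64(159), np.int64(167))
scene 0.19 22 [ 0.5982 -0.0155  0.2065] (np.int64(251), np.int64(253), np.int64(150), np.int64(158))
scene 0.22 23 [ 0.5987 -0.0152  0.2313] (np.int64(251), np.int64(253), np.int64(143), np.int64(150))
side 0.155 38 [ 0.596  -0.0127  0.1756] (np.int64(271), np.int64(274), np.int64(164), np.int64(174))
side 0.19 31 [ 0.5942 -0.0122  0.2038] (np.int64(272), np.int64(275), np.int64(154), np.int64(165))
side 0.22 28 [ 0.5946 -0.0125  0.2299] (np.int64(272), np.int64(275), np.int64(148), np.int64(155))
```

View pics/r.png

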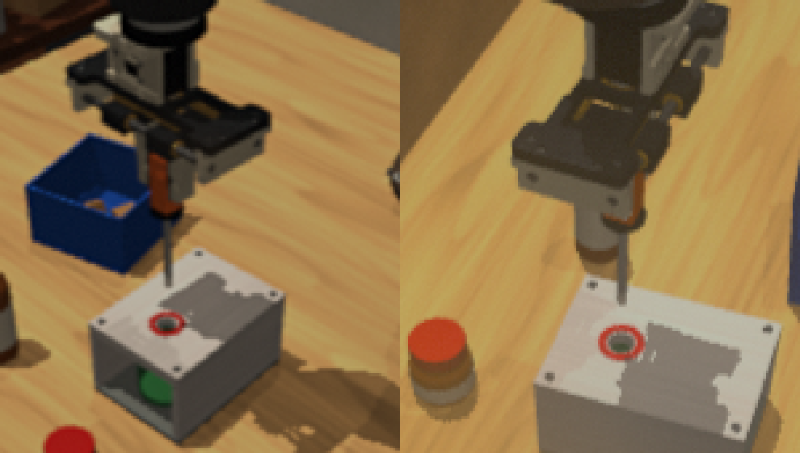

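Both views show the wand hanging upright above the ring, offset by about 1 mm in x and 3 mm in y. I'll correct that, lower it to just above the deck, and measure again.

Request:
send_path(ticks={"sx":[-0.001, -0.001, -0.001, -0.001, -0.001, -0.001], "sy":[-0.003, -0.003, -0.003, -0.003, -0.003, -0.003], "sz":[0.005, 0.02, 0.032, 0.036, 0.036, 0.036], "rz":[0, 0, 0, 0, 0, 0], "aperture":[0.01, 0.01, 0.01, 0.01, 0.01, 0.01]})

```text
clock: 17.7
tool_pos: [0.5983, -0.0207, 0.268]
orientation: [180.0, 0.0, 178.0]
force: [-0.3, -0.9, -0.5]
opening: 0.0239
gripper_force: 30.0
```

```bash
python3 g.py 0.597 -0.0193 0.188 -2
```

Create rod2.py:
```python
from h import *
import pickle
from scipy.optimize import least_squares
o=status.get_obs()
for n in('scene','side'):
    s=snap(n);W=cloud(s);c=-s['R'].T@s['t'];C=s['frame'].astype(int)
    m=(W[...,2]>.128)&(W[...,2]<.2)&(np.hypot(W[...,0]-.597,W[...,1]+.019)<.02)
    P=W[m];d=c[:2]-[.597,-.019];d/=np.linalg.norm(d)
    ax=np.median(P[:,:2],0)-.0033*d
    m=(C[...,0]>1.7*C[...,1])&(C[...,0]>1.7*C[...,2])&(C[...,0]>70)&(abs(W[...,2]-.104)<.008)&(np.hypot(W[...,0]-.597,W[...,1]+.019)<.03)
    h=cv2.minEnclosingCircle((W[m][:,:2]*1000).astype(np.float32))
    lat=np.array([-d[1],d[0]])
    k=np.polyfit(P[:,2],P[:,:2],1)[0]
    print(n,len(P),'axis',(ax*1000).round(1),'hole',np.round(h[0],1),round(h[1],1),'lateral err',((ax*1000-h[0])@lat).round(2),'depth err',((ax*1000-h[0])@d).round(2),'lat',lat.round(2),'tilt lat deg',np.degrees(k@lat).round(2))
```

```bash
python3 rod2.py; python3 rod2.py
```

```text
pos [ 0.5983 -0.0207  0.268 ] [1.8000e+02 4.0000e-02 1.7795e+02] j6 -108.8 shift [0.0014 0.0014 0.08  ] turn -0.05 op 0.0239 29.996509552001953 F [-0.3 -0.9 -0.5] 17.7
scene 52 axis [597.3 -20.9] hole [597.  -21.2] 20.4 lateral err 0.01 depth err 0.33 lat [-0.72  0.7 ] tilt lat deg -0.69
side 87 axis [597.1 -19.3] hole [597.3 -19.3] 19.7 lateral err 0.16 depth err 0.14 lat [-0.94 -0.34] tilt lat deg -0.2
scene 52 axis [597.4 -21.1] hole [597.9 -20.3] 19.6 lateral err -0.24 depth err -0.91 lat [-0.72  0.7 ] tilt lat deg -0.61
side 82 axis [597.  -19.3] hole [597.6 -19.4] 19.9 lateral err 0.5 depth err 0.32 lat [-0.94 -0.34] tilt lat deg -0.14
```

The rod is centred to within about 1 mm in both views, so I'm lowering it 80 mm.

Request:
send_path(ticks={"sx":[0, 0, 0, 0, 0, 0, 0, 0], "sy":[0, 0, 0, 0, 0, 0, 0, 0], "sz":[0.005, 0.015, 0.025, 0.037, 0.048, 0.06, 0.07, 0.076], "rz":[0, 0, 0, 0, 0, 0, 0, 0], "aperture":[0.01, 0.01, 0.01, 0.01, 0.01, 0.01, 0.01, 0.01]})

```text
clock: 18.9
tool_pos: [0.5978, -0.0208, 0.1907]
orientation: [-180.0, -0.0, 178.0]
force: [-0.8, 0.5, -1.4]
opening: 0.0241
gripper_force: 30.0
```

Request:
send_path(ticks={"sx":[0, 0, 0, 0], "sy":[0, 0, 0, 0], "sz":[0.003, 0.003, 0.003, 0.003], "rz":[0, 0, 0, 0], "aperture":[0.01, 0.01, 0.01, 0.01]})

```text
clock: 19.4
tool_pos: [0.5982, -0.0207, 0.1889]
orientation: [180.0, 0.0, 178.0]
force: [-0.3, 0.1, -2.1]
opening: 0.0237
gripper_force: 30.0
```

```bash
python3 g.py 0.597 -0.0193 0.188 -2
sed -i 's/>.128)/>.112)/; s/<.2)&/<.132)\&/' rod2.py; python3 rod2.py; python3 rod2.py
```

Run:
```python
from h import *
# collar height check (side/scene): black collar band & handle top of visible rod
for n in('scene','side'):
    s=snap(n);W=cloud(s);m=(W[...,2]>.11)&(np.hypot(W[...,0]-.597,W[...,1]+.019)<.013);C=s['frame']
    o=sorted([(W[v,u,2].round(3),tuple(map(int,C[v,u]))) for v,u in zip(*np.nonzero((W[...,2]>.125)&(W[...,2]<.165)&(np.hypot(W[...,0]-.597,W[...,1]+.019)<.022)))])
    print(n,[x for x in o[::max(1,len(o)//16)]])
    save(s,n+'9.png')
```

```text
pos [ 0.5982 -0.0207  0.1889] [1.7999e+02 4.0000e-02 1.7795e+02] j6 -108.8 shift [0.0012 0.0014 0.0009] turn -0.05 op 0.0237 29.996329843997955 F [-0.3  0.1 -2.1] 19.4
scene 12 axis [595.6 -20.5] hole [596.6 -21.7] 20.6 lateral err 1.5 depth err 0.12 lat [-0.72  0.7 ] tilt lat deg -9.28
side 8 axis [596.9 -18.8] hole [597.1 -19.4] 19.6 lateral err 0.04 depth err 0.69 lat [-0.94 -0.34] tilt lat deg -21.57
scene 12 axis [596.4 -19.8] hole [595.1 -19.8] 20.0 lateral err -0.9 depth err 0.88 lat [-0.72  0.7 ] tilt lat deg -7.99
side 9 axis [597.3 -18.9] hole [596.8 -18.8] 19.7 lateral err -0.38 depth err -0.24 lat [-0.94 -0.34] tilt lat deg -19.36
scene [(np.float64(0.125), (63, 51, 46)), (np.float64(0.14), (84, 80, 73)), (np.float64(0.142), (39, 38, 35)), (np.float64(0.144), (17, 5, 2)), (np.float64(0.144),
[... 552 characters left out ...]
t64(0.143), (64, 57, 44)), (np.float64(0.143), (80, 56, 46)), (np.float64(0.144), (63, 54, 42)), (np.float64(0.144), (66, 58, 48)), (np.float64(0.144), (67, 60, 48)), (np.float64(0.144), (92, 83, 73)), (np.float64(0.144), (101, 95, 85)), (np.float64(0.145), (76, 62, 45)), (np.float64(0.146), (100, 90, 81)), (np.float64(0.147), (81, 62, 45)), (np.float64(0.149), (85, 60, 42)), (np.float64(0.151), (98, 69, 42)), (np.float64(0.152), (103, 65, 40)), (np.float64(0.155), (111, 66, 35)), (np.float64(0.155), (113, 77, 56)), (np.float64(0.157), (116, 81, 60)), (np.float64(0.16), (117, 80, 57)), (np.float64(0.161), (116, 69, 36)), (np.float64(0.162), (115, 72, 41)), (np.float64(0.164), (116, 72, 42))]
```

The collar top measures 0.144 m, so the tip is at 0.044 m, 60 mm below the deck. The rod is centred and the force reading shows no contact. I'll take one last look, then hand in.

View pics/scene9.png

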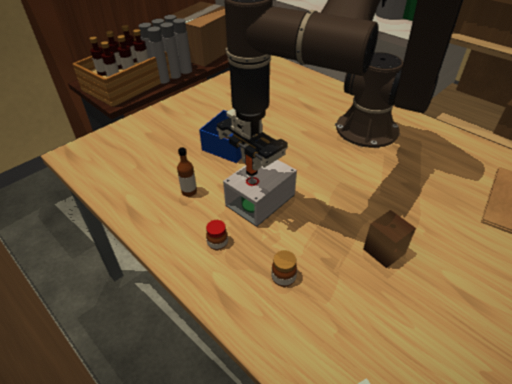

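The wand is in the guide hole at (252,181), the rest is empty at (390,238), and the bottle and jars are where they started.

```bash
python3 -c "
from plant import job;print(job.close_job())"
```

```text
the job is handed in; nothing more can be done
None
```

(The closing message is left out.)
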